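# Tip the counted balls from the scale scoop into the turned bowl

### The job

The five turned wooden balls in the metal scoop have been counted on the scale: lift the scoop off the scale by its handle, hold its spout low over the wooden bowl and tip it spout-down to about 40 degrees, no steeper than 50, until all five have rolled into the bowl. Bring the scoop back level and set it down, without a bump, in the middle of the cork mat, and let go. Spill no ball, do not shift the bowl, and leave the things standing round about where they are.

Things in the scene. Friction and masses are not known exactly. Their poses are not given: they have to be found in the camera images.
- scoop: Loose aluminium scoop, 3 mm sheet, 0.10-0.20 kg, on the scale. Origin: centre of the flat underside; x to the open spout, handle at -x, z up. Bottom x -68 to 35 mm; then the floor ramps up 15 deg to the lip (x 82, z 16 mm). 100 mm wide at the back, 120 at the lip. Back wall 50 mm high, sides 50 falling to 35. Balls stay in while level, roll out past 25 deg
- scoop_grip (a point): Where to hold the scoop's handle, 110 mm behind the scoop's origin and 36 mm above its underside. The handle is a level bar 20 mm wide (across, scoop y), 26 mm high, running from 76 to 172 mm behind the origin (the last 12 mm a little thicker). Axes as the scoop's
- scoop_spout (a point): Middle of the scoop's spout lip (its upper edge), 82 mm ahead of the scoop's origin and 16 mm above its underside. Axes as the scoop's
- ball0: One of five loose turned wooden balls, 30 mm across, 12 g, in various wood tones, starting in the scoop. Origin: its centre
- ball1: One of five loose turned wooden balls, 30 mm across, 12 g, in various wood tones, starting in the scoop. Origin: its centre
- ball2: One of five loose turned wooden balls, 30 mm across, 12 g, in various wood tones, starting in the scoop. Origin: its centre
- ball3: One of five loose turned wooden balls, 30 mm across, 12 g, in various wood tones, starting in the scoop. Origin: its centre
- ball4: One of five loose turned wooden balls, 30 mm across, 12 g, in various wood tones, starting in the scoop. Origin: its centre
- scale: Bench scale, fixed: grey housing 200 mm (x) by 170 mm (y), 52 mm high, display and keys on the robot's side, with a steel pan 150 by 164 mm on it whose flat top is 70 mm above the bench. Origin: centre of its footprint on the bench. It stands left or right of the bowl, with the mat on the other side
- scale_pan (a point): Centre of the top of the scale's pan, 70 mm above the bench; the scoop starts on it
- mat: Cork mat, fixed, 200 by 200 by 4 mm, lying on the bench. Origin: centre of its underside, so its top is 4 mm above the origin
- bowl: Loose turned wooden bowl, 0.75 kg, shiny brown inside, pale outside: rim 228 mm across and 78 mm high, four small lugs on the rim out to 245 mm across, wall 9 mm, flat inner floor 13 mm above the bench and about 120 mm across, curving up to the rim. Origin: centre of its underside, z up
- wax_tin: Bystander: aluminium tin with a yellow lid, 75 mm across, 46 mm high. Origin: centre of its underside
- oil_bottle: Bystander: amber glass bottle, 56 mm across, 150 mm high. Origin: centre of its underside
- vase: Bystander: small dark turned vase, 80 mm across, 112 mm high. Origin: centre of its underside
- gouge: Bystander: turning gouge lying on the bench between robot and bowl, 240 mm long, 29 mm high, dark wood handle. Origin: on the bench below its middle; x points along the blade
Not all that is in view belongs to the job. What is shaped like the ball3 but purple or turquoise is not meant.

How it is judged:
On the way, in this order (a step that is already met when the one before it is completed fails the run):
1. the scoop is lifted clear of the scale, level (height (world z) of scoop above 0.095 m and angle between scoop's own z axis and vertical below 0.2618 rad), for 0.2 s.
2. the scoop is held tipped, 30 to 50 degrees, its spout over the bowl and less than 100 mm above the rim (angle between scoop's own z axis and vertical between 0.523599 and 0.872665 rad and horizontal distance between scoop_spout and bowl below 0.11 m and height (world z) of scoop_spout below 0.178 m), for 0.5 s.
3. all five balls lie in the bowl and the scoop is level again (horizontal distance between each of ball0, ball1, ball2, ball3, ball4 and bowl below 0.095 m and z of each of ball0, ball1, ball2, ball3, ball4 in the frame of bowl below 0.078 m and angle between scoop's own z axis and vertical below 0.139626 rad), for 0.2 s.
At the end, for the whole second after the job is handed in: All five balls lie at rest inside the bowl; the scoop stands flat on the cork mat (within 3 degrees of level, its origin within 60 mm of the mat's centre) at rest and let go; the bowl stands upright within 30 mm of where it was, and the tin, bottle, vase and gouge within 30 mm (horizontal distance between each of ball0, ball1, ball2, ball3, ball4 and bowl below 0.095 m and z of each of ball0, ball1, ball2, ball3, ball4 in the frame of bowl below 0.078 m and linear speed of each of ball0, ball1, ball2, ball3, ball4 below 0.05 m/s and horizontal distance between scoop and mat below 0.06 m and z of scoop in the frame of mat between 0.001 and 0.008 m and angle between scoop's own z axis and vertical below 0.0523599 rad and linear speed of scoop below 0.01 m/s and distance of each of bowl, wax_tin, oil_bottle, vase, gouge from where it was at the start of the episode below 0.03 m and angle between bowl's own z axis and vertical below 0.0872665 rad); the robot touches nothing.
It fails at once if the scoop is tipped more than 55 degrees (angle between scoop's own z axis and vertical above 0.959932 rad).
It fails at once if a ball is spilt on the bench or floor (height (world z) of any of ball0, ball1, ball2, ball3, ball4 below 0.019 m).
It fails at once if the bowl is pushed more than 30 mm away (distance of bowl from where it was at the start of the episode above 0.03 m).
It fails at once if the scoop is dropped or banged down on the mat (faster than 0.35 m/s within 20 mm of it) (horizontal distance between scoop and mat below 0.12 m and z of scoop in the frame of mat below 0.024 m and linear speed of scoop above 0.35 m/s).
It fails at once if the tin, bottle, vase or gouge is disturbed (moved more than 30 mm) (distance of any of wax_tin, oil_bottle, vase, gouge from where it was at the start of the episode above 0.03 m).
It also fails if it takes over 61 s, if anything falls off the work surface, if the arm or the gripper's body presses on something with over 40 N, if the wrist force passes 120 N, or if a joint passes its speed limit or range.

### The arm

A 6-joint arm with a two-finger parallel gripper is mounted at the origin on the work surface. World frame = base frame: x ahead of the robot, y to its left, z up, the work surface at z = 0. Lengths are in m, angles in rad, forces in N, time in s.
With the tool pointing down it reaches from about 0.35 to 0.975 m from the base axis. Payload 4.9 kg.
Tool frame: the origin (TCP) lies at the very end of the fingers, on their centre line; the grasp point (between the pads) lies 19 mm behind it (ctrl.grip_point_offset is the distance from the TCP to the grasp point, in m); z points along the fingers, y is the line along which they close (so a half turn about z gives the same grasp; the last joint's range is limited). The gripper opens to 85 mm and grips with 20 to 120 N. Pads are 22 mm wide; open, the fingers measure 114 mm over their backs; the gripper's body (76 mm by 85 mm) begins 54 mm behind the grasp point. The pads swing forward as they close: fully open they stand 13 mm farther back than shut.
Start: joints at [-1.256, 0.053, 1.613, -0, 1.476, -0.119], TCP at [0.263, -0.567, 0.231] pointing down, gripper open.
Joint ranges: [-3.01, 3.01], [-1.01, 2.22], [0.06, 2.58], [-1.02, 4.17], [0.09, 2.62], [-3.14, 3.14]. Speed limits (rad/s): [2.57, 2.57, 3.14, 3.14, 3.14, 3.14].

### API

Orientations are given as a rotation vector (axis times angle).
In Python, from station import ctrl gives the robot as it stands.
- The arm moves only by the tool send_rows, never from a script. Its argument "rows" is a list of rows, each a list of 3 entries, a list of its own where there are three numbers: the finger opening in cm, from 0 to 8.54, then the shift along the tool's x, y, z in cm, then the turn about the tool's z in degrees. A call has 1 to 10 rows; each row shifts and turns the commanded pose from where the row before left it, along the tool's axes as they then stand; what a row does not reach is not made up. A row lasts 1/8 s, in which the tool goes at most 62.5 mm and 10.7 degrees, less where a joint would pass 70% of its speed; a pose out of reach is approached as far as the arm can. A call with a gripper value outside its range is refused whole. The fingers move at their own pace and stop on an object; "newtons" is the grip in N (left out, the last holds). Time passes only in rows, so rows that do not move let the fingers close. It gives the time, the measured TCP pose, the force, the opening and the grip force at its end, in the units of the state.
- ctrl.get_obs(): the state, without advancing time (a new reading comes with each control period).
- ctrl.get_image(name): name is "scene" or "top" or "wrist"; returns a dict with "frame" (480x640x3 uint8, red, green, blue), "range_z" (480x640 float32, m along the optical axis (not along the pixel's ray), 0 where there is no reading), "fx", "fy", "cx", "cy" (pixels), "cam_to_world" (4x4, takes a point from camera to world coordinates). Camera axes: x right, y down, z forward; pixel columns grow to the right and rows downward; lengths in m; the calibration is good to about 2 mm. A picture is of the moment at which its call begins.
- ctrl.finish_job(): hands the job in; it is judged then, once.
The state is a dict: "t": time; "q": joint angles; "dq": joint speeds; "effort": joint torques, N m; "tool_pos": TCP position; "tool_rot": TCP orientation; "contact_force": force on the tool from outside, world axes, zero at the start; "wrist_torque": the same for the moment, N m; "opening": finger opening in m; "grip_force": force on a finger pad.
Only numpy, scipy, OpenCV 4.12 (cv2) and the standard library are available. Lean on these libraries where they do the work, as an engineer would, in place of code of your own. Each camera call takes 0.05 s, during which the arm holds its last target. There are 200 camera calls.

## Working session

There is one attempt and no reset: what is moved stays moved. The work goes in short steps, Python scripts to look and compute and a tool call to move; the robot and the scene stay as the last step left them, time stands still between calls to the robot, and variables do not carry over. Pictures are saved under pics/ and viewed, at most 10 in all, crops included, and the job is handed in when it is done.

Besides the shell and the picture viewer there is one more tool, called after ">>>" by a JSON object that holds its "name" and its "arguments". send_rows: Moves the arm, as the interface text tells. Its arguments: {"type":"object","properties":{"rows":{"type":"array","items":{"type":"array"}},"newtons":{"type":"number"}},"required":["rows"]}

```bash
mkdir -p pics; ls
python3 - <<'E'
from station import ctrl
import cv2
for n in ("top","scene"):
    im=ctrl.get_image(n); cv2.imwrite(f"pics/{n}0.png",im["frame"][:,:,::-1]); print(n,im["fx"],im["cam_to_world"].round(3).tolist())
o=ctrl.get_obs(); print(o["t"],o["tool_pos"],o["tool_rot"],o["opening"])
E
```

```text
pics
top 451.731098484052 [[0.001, -0.982, 0.186, 0.397], [-1.0, -0.001, 0.003, -0.031], [-0.002, -0.186, -0.982, 1.135], [0.0, 0.0, 0.0, 1.0]]
scene 472.76163280491846 [[-0.736, 0.436, -0.517, 1.089], [0.676, 0.472, -0.565, 0.51], [-0.002, -0.766, -0.643, 0.69], [0.0, 0.0, 0.0, 1.0]]
0.1 [ 0.26253048 -0.56656153  0.23016763] [-3.06612744e+00 -6.75700145e-01  3.18810165e-04] 0.08544647489519713
```

View pics/top0.png

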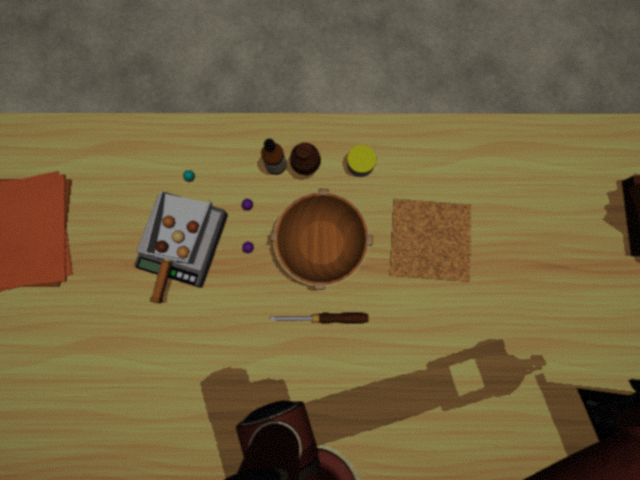

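View pics/scene0.png

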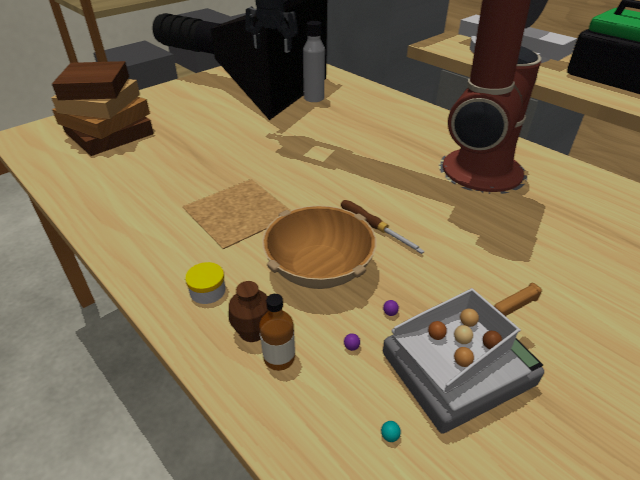

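The scoop sits on the scale at about (178,235) in the top view, with its handle running from (167,262) to (159,298). The bowl is at (321,238), the mat at (431,239), and the gouge handle, which could be mistaken for the scoop handle, at (340,318). The decoy balls are at (247,204), (247,247) and (188,175). The handle I want is the one at (163,280), attached to the scoop with the balls.

```bash
cat > h.py <<'E'
from station import ctrl
import cv2, numpy as np
def cloud(n):
    im=ctrl.get_image(n); d=im["range_z"]; v,u=np.mgrid[:480,:640]
    P=np.stack([(u-im["cx"])/im["fx"]*d,(v-im["cy"])/im["fy"]*d,d,np.ones_like(d)],-1)@im["cam_to_world"].T
    return im["frame"],P[...,:3],d>0
def circ(p):
    s=np.linalg.lstsq(np.c_[2*p,np.ones(len(p))],(p**2).sum(1),rcond=None)[0]
    return s[:2],np.sqrt(s[2]+s[0]**2+s[1]**2)
E
python3 - <<'E'
from h import *
f,P,ok=cloud("top")
cv2.imwrite("pics/crop.png",cv2.resize(f[180:310,120:260,::-1],None,fx=4,fy=4,interpolation=cv2.INTER_CUBIC))
def box(u0,u1,v0,v1,z0,z1):
    q=P[v0:v1,u0:u1][ok[v0:v1,u0:u1]]; return q[(q[:,2]>z0)&(q[:,2]<z1)]
h=box(145,175,255,306,.10,.13)
c=h[:,:2].mean(0); w,V=np.linalg.eigh(np.cov(h[:,:2].T)); d=V[:,1]*np.sign(V[0,1])
t=(h[:,:2]-c)@d; s=(h[:,:2]-c)@[-d[1],d[0]]
print("handle n",len(h),"c",c,"d",d,"yaw",np.degrees(np.arctan2(d[1],d[0])),"t",t.min(),t.max(),"s",s.min(),s.max(),"z",np.percentile(h[:,2],[5,50,95]))
b=box(265,375,180,295,.07,.09); r,R=circ(b[:,:2])
for _ in range(4):
    e=np.abs(np.hypot(*(b[:,:2]-r).T)-R); r,R=circ(b[e<.01][:,:2])
print("bowl",r,R,len(b),np.percentile(b[:,2],95))
m=cv2.cvtColor(f,cv2.COLOR_RGB2HSV); 
mm=box(385,478,193,288,-.01,.02)
hs=f.astype(int); sub=np.zeros((480,640),bool); sub[190:290,380:480]=1
mk=sub&ok&(hs.sum(-1)<np.median(hs[300:330,400:480].sum(-1))*.82)
mk=cv2.morphologyEx(mk.astype(np.uint8),cv2.MORPH_CLOSE,np.ones((5,5)));mk=cv2.morphologyEx(mk,cv2.MORPH_OPEN,np.ones((5,5)))
q=P[(mk>0)&ok]; rect=cv2.minAreaRect(q[:,:2].astype(np.float32)); print("mat",rect,np.median(q[:,2]))
rim=box(130,230,188,290,.104,.14); print("rim z",np.percentile(rim[:,2],[50,95,99]))
g=box(265,372,305,330,.01,.05); print("gouge",g.min(0),g.max(0))
E
```

```text
handle n 551 c [0.49118537 0.33959888] d [ 0.9836124  -0.18029599] yaw -10.387000860830561 t -0.05461175428824643 0.05241935599229207 s -0.01947204924592208 0.027476346128775624 z [0.10444546 0.11882687 0.12360966]
bowl [ 0.59179841 -0.0192665 ] 0.10827303197686443 1726 0.08214955658083123
mat ((0.6016972064971924, -0.29741767048835754), (0.20261381566524506, 0.1995595544576645), 85.5702133178711) 0.005173304072250251
rim z [0.11655142 0.12355519 0.12581854]
gouge [ 0.3924902  -0.13114454  0.0100788 ] [0.41896602 0.10538998 0.03451404]
```

View pics/crop.png

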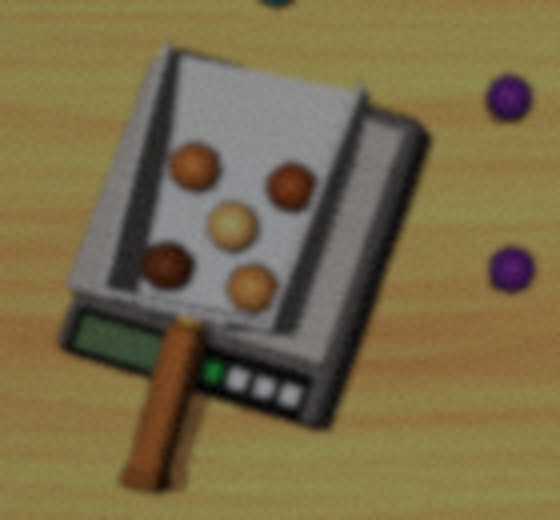

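The crop confirms the choice. The scoop holds five brown-toned balls, the spout points up and slightly right, and the brown handle runs from (188,322) to (145,487) in the crop. I'll refit the handle by colour.

Run:
```python
from h import *
f,P,ok=cloud("top")
F=f.astype(int); mk=np.zeros((480,640),bool); mk[262:304,145:172]=1
mk&=ok&(F[...,0]>1.7*F[...,2])&(P[...,2]>.107)&(P[...,2]<.13)
h=P[mk]; v,u=np.nonzero(mk); print(u.min(),u.max(),v.min(),v.max())
vx,vy,x0,y0=cv2.fitLine(h[:,:2].astype(np.float32),cv2.DIST_HUBER,0,.01,.01).ravel()
d=np.array([vx,vy])*np.sign(vx); c=np.array([x0,y0]); t=(h[:,:2]-c)@d; s=(h[:,:2]-c)@[-d[1],d[0]]
tail=c+d*np.percentile(t,1)
print(len(h),d,np.degrees(np.arctan2(d[1],d[0])),"tail",tail,"len",np.ptp(t),"s",np.percentile(s,[2,50,98]),"z",np.percentile(h[:,2],[5,50,95]))
# scoop side walls from colour-free high points, in handle frame rel tail
sub=np.zeros((480,640),bool); sub[188:275,130:235]=1
q=P[sub&ok&(P[...,2]>.108)&(P[...,2]<.128)]; a=(q[:,:2]-tail)@d; b=(q[:,:2]-tail)@[-d[1],d[0]]
for lo in np.arange(.08,.27,.02):
    k=(a>lo)&(a<lo+.02); 
    if k.any(): print(round(lo,2),k.sum(),np.percentile(b[k],[2,98]).round(3))
g=tail+d*.062; print("grip",g)
from scipy.spatial.transform import Rotation as R
o=ctrl.get_obs(); M=R.from_rotvec(o["tool_rot"]).as_matrix(); print(M.round(4)); print(ctrl.grip_point_offset,o["tool_pos"])
```

```text
150 170 262 302
418 [ 0.9795689  -0.20110893] -11.601812 tail [0.43887332 0.34975645] len 0.09430682635388092 s [-0.00749881 -0.00027383  0.01202347] z [0.10993569 0.1193389  0.12278097]
0.08 89 [-0.019  0.022]
0.1 158 [-0.049  0.053]
0.12 59 [-0.051  0.055]
0.14 53 [-0.052  0.057]
0.16 51 [-0.053  0.057]
0.18 45 [-0.055  0.059]
0.2 39 [-0.057  0.06 ]
0.22 32 [-0.058  0.061]
0.24 13 [-0.06   0.062]
grip [0.49960659 0.3372877 ]
[[ 9.074e-01  4.203e-01 -4.000e-04]
 [ 4.203e-01 -9.074e-01  1.300e-03]
 [ 1.000e-04 -1.300e-03 -1.000e+00]]
0.0187 [ 0.26255779 -0.56672044  0.23050195]
```

>>> {"name": "send_rows", "arguments": {"rows": [[8.5, [3.27, -4.03, 0], 0], [8.5, [3.27, -4.03, 0], 0], [8.5, [3.27, -4.03, 0], 0], [8.5, [3.27, -4.03, 0], 0], [8.5, [3.27, -4.03, 0], 0], [8.5, [3.27, -4.03, 0], 0], [8.5, [3.27, -4.03, 0], 0], [8.5, [3.27, -4.03, 0], 0], [8.5, [3.27, -4.03, 0], 0]], "newtons": 120}}

```text
t: 1.32
tool_pos: [0.3773, -0.1127, 0.2313]
tool_rot: [3.068, 0.675, 0.001]
contact_force: [0.5, -0.7, 0.4]
opening: 0.0847
grip_force: 0.0
```

>>> {"name": "send_rows", "arguments": {"rows": [[8.5, [3.27, -4.03, 0], 0], [8.5, [3.27, -4.03, 0], 0], [8.5, [3.27, -4.03, 0], 0], [8.5, [3.27, -4.03, 0], 0], [8.5, [3.27, -4.03, 0], 0], [8.5, [3.27, -4.03, 0], 0], [8.5, [3.27, -4.03, 0], 0], [8.5, [3.27, -4.03, 0], 0], [8.5, [3.27, -4.03, 0], 0]]}}

```text
t: 2.45
tool_pos: [0.492, 0.3403, 0.231]
tool_rot: [3.068, 0.677, -0.0]
contact_force: [0.8, 0.9, 1.6]
opening: 0.0853
grip_force: 0.0
```

>>> {"name": "send_rows", "arguments": {"rows": [[8.5, [0, 0, 0], 9.1], [8.5, [0, 0, 0], 9.1], [8.5, [0, 0, 0], 9.1], [8.5, [0, 0, 0], 9.1], [8.5, [0, 0, 0], 0], [8.5, [0, 0, 0], 0]]}}

```text
t: 3.2
tool_pos: [0.4918, 0.3385, 0.2311]
tool_rot: [3.126, -0.313, -0.0]
contact_force: [-0.7, 0.1, -0.2]
opening: 0.0847
grip_force: 0.0
```

>>> {"name": "send_rows", "arguments": {"rows": [[8.5, [0, 0, 3], 0], [8.5, [0, 0, 3], 0], [8.5, [0, 0, 3], 0], [8.5, [0, 0, 2], 0], [8.5, [0, 0, 2], 0], [8.5, [0, 0, 1.4], 0], [8.5, [0, 0, 0], 0], [8.5, [0, 0, 0], 0]]}}

```text
t: 4.2
tool_pos: [0.4925, 0.3389, 0.0882]
tool_rot: [-3.125, 0.316, -0.002]
contact_force: [-0.2, -0.1, 1.0]
opening: 0.0852
grip_force: 0.0
```

Run:
```python
from h import *
f,P,ok=cloud("wrist"); cv2.imwrite("pics/w1.png",f[:,:,::-1])
```

```text
(no output)
```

View pics/w1.png

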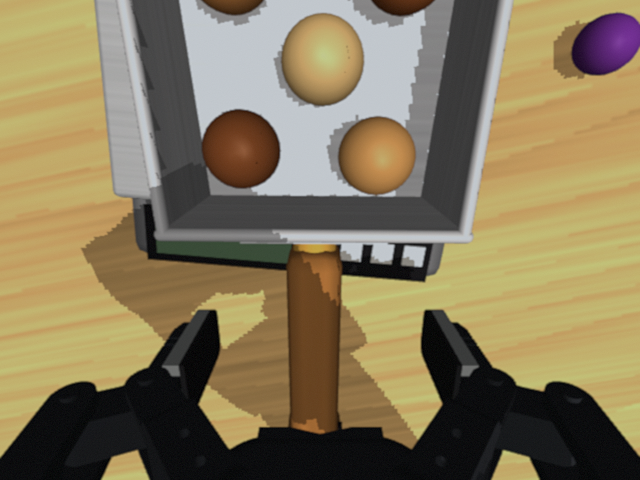

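The handle at (315,340) lies centred between the pads at (205,340) and (440,340) and is aligned with them. I'll close the gripper.

>>> {"name": "send_rows", "arguments": {"rows": [[1, [0, 0, 0], 0], [1, [0, 0, 0], 0], [1, [0, 0, 0], 0], [1, [0, 0, 0], 0], [1, [0, 0, 0], 0], [1, [0, 0, 0], 0], [1, [0, 0, 0], 0], [1, [0, 0, 0], 0]], "newtons": 120}}

```text
t: 5.25
tool_pos: [0.4921, 0.3387, 0.0877]
tool_rot: [-3.125, 0.316, -0.001]
contact_force: [-0.6, 0.2, 4.4]
opening: 0.0184
grip_force: 117.0
```

>>> {"name": "send_rows", "arguments": {"rows": [[1, [0, 0, -0.5], 0], [1, [0, 0, -1], 0], [1, [0, 0, -1], 0], [1, [0, 0, -1], 0], [1, [0, 0, -1], 0], [1, [0, 0, -0.5], 0], [1, [0, 0, 0], 0], [1, [0, 0, 0], 0]]}}

```text
t: 6.25
tool_pos: [0.4916, 0.3384, 0.1368]
tool_rot: [3.125, -0.316, -0.001]
contact_force: [0.2, 0.3, -2.5]
opening: 0.0183
grip_force: 117.2
```

Run:
```python
from h import *
f,P,ok=cloud("scene"); cv2.imwrite("pics/s1.png",f[:,:,::-1])
o=ctrl.get_obs();print(o["t"],o["contact_force"],o["wrist_torque"],o["opening"],o["grip_force"])
```

```text
6.3 [-0.78483784  0.57414996 -2.82967689] [-0.01333858  0.20515292 -0.05008323] 0.01841493462373811 117.19098329544067
```

View pics/s1.png

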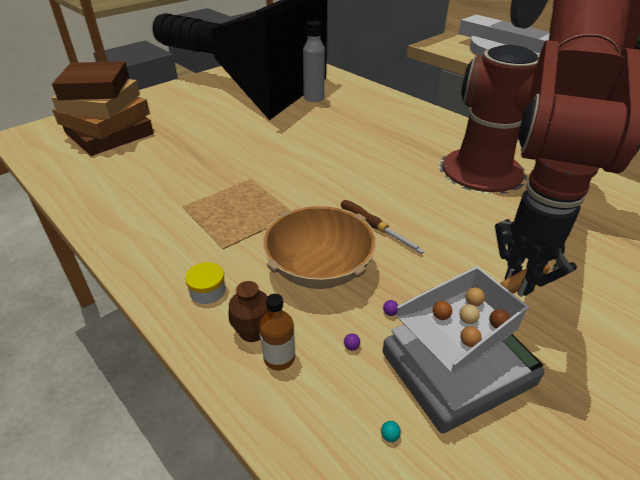

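The scoop is level and held clear of the scale, with all five balls in it around (470,312). I'll carry it smoothly to the bowl.

>>> {"name": "send_rows", "arguments": {"rows": [[1, [0.05, 0.5, -0.1], 0], [1, [0.12, 1.2, -0.2], 0], [1, [0.2, 2.0, -0.2], 0], [1, [0.26, 2.6, 0], 0], [1, [0.28, 2.8, 0], 0], [1, [0.28, 2.8, 0], 0], [1, [0.28, 2.8, 0], 0], [1, [0.28, 2.8, 0], 0], [1, [0.28, 2.8, 0], 0], [1, [0.28, 2.8, 0], 0]]}}

```text
t: 7.55
tool_pos: [0.4676, 0.1056, 0.1424]
tool_rot: [3.125, -0.317, 0.001]
contact_force: [0.3, -0.3, -2.2]
opening: 0.0185
grip_force: 117.3
```

>>> {"name": "send_rows", "arguments": {"rows": [[1, [0.28, 2.8, 0], 0], [1, [0.26, 2.6, 0], 0], [1, [0.2, 2.0, 0], 0], [1, [0.14, 1.4, 0], 0], [1, [0.08, 0.8, 0], 0], [1, [0.05, 0.3, 0], 0], [1, [0, 0, 0], 0], [1, [0, 0, 0], 0], [1, [0, 0, 0], 0]]}}

```text
t: 8.68
tool_pos: [0.4584, 0.0089, 0.1422]
tool_rot: [-3.126, 0.315, 0.0]
contact_force: [0.4, 0.1, -1.7]
opening: 0.0187
grip_force: 117.3
```

```bash
cat >> h.py <<'E'
def tilt():
    f,P,ok=cloud("scene")
    F=f.astype(int); o=ctrl.get_obs()
    th=2*np.arctan2(o["tool_rot"][1],o["tool_rot"][0]); d=np.array([np.cos(th),np.sin(th)])
    g=o["tool_pos"]; a=(P[...,:2]-g[:2])@d; b=(P[...,:2]-g[:2])@[-d[1],d[0]]
    m=ok&(F.max(-1)-F.min(-1)<30)&(a>.05)&(a<.23)&(abs(b)<.05)&(P[...,2]<g[2]+.02)&(P[...,2]>.02)
    x,y=a[m],P[...,2][m]
    co=np.polyfit(x,y,1)
    for _ in range(5):
        e=y-np.polyval(co,x); k=abs(e)<.012; co=np.polyfit(x[k],y[k],1)
    print("t",o["t"],"floor slope deg",np.degrees(np.arctan(co[0])),k.sum(),m.sum(),"z@+.1",np.polyval(co,.1),"force",o["contact_force"],o["wrist_torque"],"grip",o["grip_force"],o["tool_pos"])
    return f
E
python3 -c "
from h import *
tilt()"
```

```text
t 8.725 floor slope deg 1.1599419024967308 928 1150 z@+.1 0.13327457948512691 force [ 0.93417471  0.09756466 -3.38638552] [ 0.05553788  0.23104777 -0.00884579] grip 117.31353163719177 [0.45838318 0.00885524 0.14226837]
```

>>> {"name": "send_rows", "arguments": {"rows": [[1, [0, 0, 0], 0], [1, [0, 0, 0], 0]], "newtons": 50}}

```text
t: 8.98
tool_pos: [0.4584, 0.0086, 0.1423]
tool_rot: [3.126, -0.316, -0.0]
contact_force: [0.0, 0.5, -2.6]
opening: 0.0187
grip_force: 117.4
```

>>> {"name": "send_rows", "arguments": {"rows": [[1, [0, 0, 0], 0], [1, [0, 0, 0], 0]], "newtons": 30}}

```text
t: 9.22
tool_pos: [0.4583, 0.0085, 0.1423]
tool_rot: [-3.126, 0.316, 0.0]
contact_force: [-0.4, 0.1, -2.2]
opening: 0.0183
grip_force: 117.3
```

```bash
python3 -c "
from h import *
tilt()"
```

```text
t 9.275 floor slope deg 0.5891393209509842 920 1116 z@+.1 0.13402097724230344 force [ 0.07818148 -0.08716945 -1.74202218] [ 0.03756274  0.19045146 -0.01914116] grip 117.41378545761108 [0.45836048 0.0085465  0.14231502]
```

>>> {"name": "send_rows", "arguments": {"rows": [[1.2, [0, 0, 0], 0], [1.2, [0, 0, 0], 0], [1.2, [0, 0, 0], 0]], "newtons": 50}}

```text
t: 9.65
tool_pos: [0.4583, 0.0085, 0.1423]
tool_rot: [3.126, -0.316, -0.0]
contact_force: [0.1, -0.4, -2.4]
opening: 0.0187
grip_force: 117.3
```

>>> {"name": "send_rows", "arguments": {"rows": [[1.88, [0, 0, 0], 0], [1.88, [0, 0, 0], 0]], "newtons": 50}}

```text
t: 9.9
tool_pos: [0.4584, 0.0085, 0.1423]
tool_rot: [-3.126, 0.316, -0.0]
contact_force: [0.2, -0.3, -1.8]
opening: 0.0191
grip_force: 66.7
```

>>> {"name": "send_rows", "arguments": {"rows": [[1.9, [0, 0, 0], 0], [1.9, [0, 0, 0], 0]], "newtons": 20}}

```text
t: 10.15
tool_pos: [0.4584, 0.0086, 0.1423]
tool_rot: [-3.126, 0.316, 0.0]
contact_force: [0.1, 0.4, -2.6]
opening: 0.0187
grip_force: 55.6
```

```bash
python3 -c "
from h import *
tilt()"
```

```text
t 10.2 floor slope deg 0.8381091832031758 935 1148 z@+.1 0.13373478333395042 force [ 0.02624738 -0.58506412 -1.80607108] [ 0.03072529  0.1914917  -0.02389389] grip 55.75055658817291 [0.4583632  0.0085414  0.14232314]
```

>>> {"name": "send_rows", "arguments": {"rows": [[1.93, [0, 0, 0], 0], [1.93, [0, 0, 0], 0]]}}

```text
t: 10.45
tool_pos: [0.4584, 0.0086, 0.1423]
tool_rot: [-3.126, 0.316, -0.0]
contact_force: [0.5, -0.4, -2.2]
opening: 0.0196
grip_force: 39.2
```

>>> {"name": "send_rows", "arguments": {"rows": [[1.95, [0, 0, 0], 0], [1.95, [0, 0, 0], 0]]}}

```text
t: 10.7
tool_pos: [0.4584, 0.0086, 0.1423]
tool_rot: [3.126, -0.316, -0.0]
contact_force: [-0.6, -0.4, -2.2]
opening: 0.0196
grip_force: 28.5
```

```bash
python3 -c "
from h import *
tilt()"
```

```text
t 10.75 floor slope deg 0.2810729756271063 948 1144 z@+.1 0.13430530158785764 force [-0.32354195 -0.28195334 -2.6949053 ] [ 0.0332799   0.26479174 -0.02730409] grip 28.476320207118988 [0.45835002 0.00855363 0.14229986]
```

>>> {"name": "send_rows", "arguments": {"rows": [[1.965, [0, 0, 0], 0], [1.965, [0, 0, 0], 0]]}}

```text
t: 11.0
tool_pos: [0.4583, 0.0085, 0.1423]
tool_rot: [3.126, -0.316, -0.0]
contact_force: [0.1, 0.0, -2.8]
opening: 0.0197
grip_force: 19.3
```

```bash
python3 -c "
from h import *
tilt()"
```

```text
t 11.05 floor slope deg 0.7801946217161405 914 1115 z@+.1 0.1329632322425531 force [ 0.22652008  0.64830537 -2.34120936] [ 0.06028618  0.26653542 -0.03534216] grip 19.33838814496994 [0.45836397 0.00853751 0.14231879]
```

>>> {"name": "send_rows", "arguments": {"rows": [[1.975, [0, 0, 0], 0], [1.975, [0, 0, 0], 0]]}}

```text
t: 11.3
tool_pos: [0.4585, 0.0085, 0.1424]
tool_rot: [3.126, -0.316, 0.0]
contact_force: [-0.1, 0.1, -2.6]
opening: 0.0197
grip_force: 13.9
```

```bash
python3 -c "
from h import *
tilt()"
```

```text
t 11.35 floor slope deg -27.286125813242265 633 1125 z@+.1 0.09693101822496056 force [-0.32741058 -0.56926843 -1.6762999 ] [ 0.05826163  0.14273036 -0.0155976 ] grip 14.099650830030441 [0.45844534 0.008547   0.14238984]
```

>>> {"name": "send_rows", "arguments": {"rows": [[1.975, [0, 0, 0], 0], [1.975, [0, 0, 0], 0]]}}

```text
t: 11.6
tool_pos: [0.459, 0.0083, 0.143]
tool_rot: [3.125, -0.316, 0.003]
contact_force: [-0.2, -0.4, -0.2]
opening: 0.0199
grip_force: 14.5
```

```bash
python3 -c "
from h import *
f=tilt(); cv2.imwrite('pics/s2.png',f[150:400,200:520,::-1].repeat(2,0).repeat(2,1))"
```

```text
t 11.65 floor slope deg -31.44336919580219 1340 1480 z@+.1 0.04305962390994762 force [ 0.06290364 -0.86539135  0.30873715] [-0.11654394 -0.16889343 -0.11283932] grip 14.557721614837646 [0.45896476 0.00835447 0.14294134]
```

View pics/s2.png

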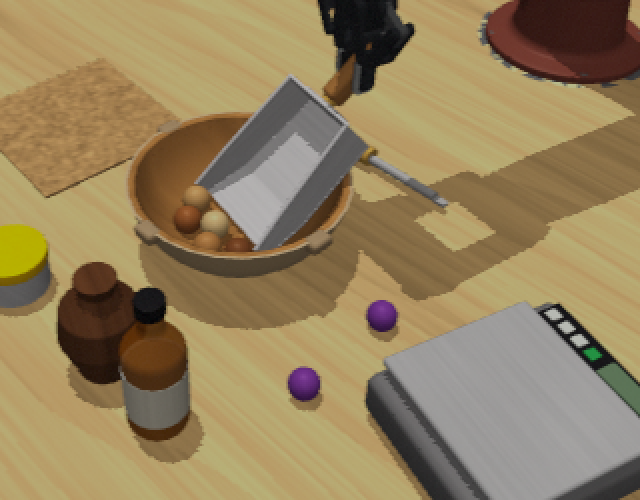

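All five balls are in the bowl, next to the spout lip around (215,220) in the crop, and the scoop rests tipped. I'll grip firmly and hold.

>>> {"name": "send_rows", "arguments": {"rows": [[1.88, [0, 0, 0], 0], [1.88, [0, 0, 0], 0], [1.88, [0, 0, 0], 0], [1.88, [0, 0, 0], 0], [1.88, [0, 0, 0], 0], [1.88, [0, 0, 0], 0]], "newtons": 50}}

```text
t: 12.4
tool_pos: [0.4587, 0.0085, 0.1426]
tool_rot: [3.126, -0.316, 0.001]
contact_force: [1.5, -1.5, 2.1]
opening: 0.0199
grip_force: 35.1
```

Run:
```python
from h import *
o=ctrl.get_obs(); print(o["t"],o["grip_force"],o["contact_force"])
f,P,ok=cloud("scene"); F=f.astype(int)
th=2*np.arctan2(o["tool_rot"][1],o["tool_rot"][0]); d=np.array([np.cos(th),np.sin(th)]); g=o["tool_pos"]
a=(P[...,:2]-g[:2])@d; b=(P[...,:2]-g[:2])@[-d[1],d[0]]
m=ok&(F.max(-1)-F.min(-1)<30)&(a>-.02)&(a<.23)&(abs(b)<.045)&(P[...,2]>.01)&(P[...,2]<.2)
for lo in np.arange(0,.18,.01):
    k=m&(a>=lo)&(a<lo+.01)
    if k.sum()>8: print(round(lo+.005,3),k.sum(),np.percentile(P[...,2][k],[10,50,90]).round(3))
f,P,ok=cloud("top")
b=P[170:300,260:380].reshape(-1,3)[ok[170:300,260:380].ravel()]; b=b[(b[:,2]>.07)&(b[:,2]<.09)&(b[:,0]>.55)]
r,R=np.array([.592,-.019]),.11
for _ in range(6):
    e=np.abs(np.hypot(*(b[:,:2]-r).T)-R); r,R=circ(b[e<.01][:,:2])
print("bowl",r,R)
```

```text
12.4 35.08771240711212 [ 1.45164574 -1.53855979  2.14822119]
0.005 207 [0.156 0.176 0.195]
0.015 118 [0.102 0.184 0.198]
0.025 130 [0.093 0.097 0.102]
0.035 149 [0.086 0.09  0.139]
0.045 227 [0.078 0.084 0.145]
0.055 138 [0.069 0.073 0.078]
0.065 134 [0.062 0.066 0.069]
0.075 142 [0.054 0.058 0.061]
0.085 138 [0.046 0.049 0.054]
0.095 142 [0.039 0.042 0.046]
0.105 132 [0.035 0.037 0.04 ]
0.115 134 [0.031 0.033 0.036]
0.125 154 [0.026 0.029 0.032]
0.135 143 [0.023 0.025 0.027]
bowl [ 0.59188913 -0.01911816] 0.10809497679147215
```

The scoop is tipped 38°, the bowl hasn't moved, and the hold is over 0.7 s. I'll lift it straight up and then carry it to the mat.

>>> {"name": "send_rows", "arguments": {"rows": [[1.88, [0, 0, -0.5], 0], [1.88, [0, 0, -1], 0], [1.88, [0, 0, -1.5], 0], [1.88, [0, 0, -1.5], 0], [1.88, [0, 0, -1.5], 0], [1.88, [0, 0, -1.5], 0], [1.88, [0, 0, -1], 0], [1.88, [0, 0, -0.5], 0], [1.88, [0, 0, 0], 0]]}}

```text
t: 13.62
tool_pos: [0.4584, 0.0085, 0.2325]
tool_rot: [-3.126, 0.316, -0.0]
contact_force: [1.2, 0.1, -2.3]
opening: 0.0193
grip_force: 34.9
```

```bash
python3 -c "
from h import *
f=tilt(); cv2.imwrite('pics/s3.png',f[100:400,150:520,::-1].repeat(2,0).repeat(2,1))"
```

```text
t 13.675 floor slope deg -31.702461942203833 1405 1533 z@+.1 0.13207719931130113 force [ 0.22198944  0.49914745 -2.61263185] [ 0.00657714  0.1053604  -0.0241012 ] grip 34.88514304161072 [0.45816655 0.00857862 0.23194006]
```

View pics/s3.png

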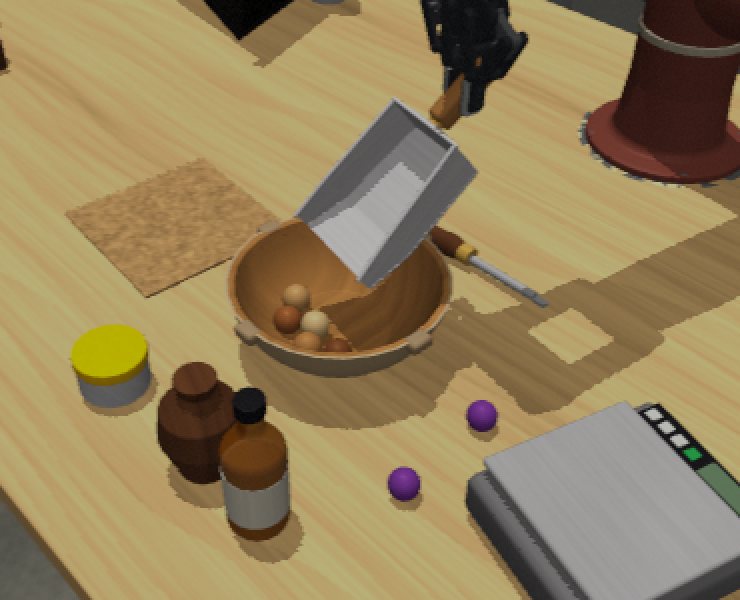

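Five balls are lying in the bowl around (310,320) in the crop. The scoop is empty, still tipped, and its lip is clear of the rim. Next is the mat.

>>> {"name": "send_rows", "arguments": {"rows": [[1.88, [0.57, 1.09, 0], 0], [1.88, [1.13, 2.17, 0], 0], [1.88, [1.56, 2.99, 0], 0], [1.88, [1.84, 3.53, 0], 0], [1.88, [1.98, 3.8, 0], 0], [1.88, [1.98, 3.8, 0], 0], [1.88, [1.84, 3.53, 0], 0], [1.88, [1.56, 2.99, 0], 0], [1.88, [1.13, 2.17, 0], 0], [1.88, [0.57, 1.09, 0], 0]]}}

```text
t: 14.92
tool_pos: [0.5424, -0.2876, 0.2313]
tool_rot: [-3.125, 0.318, 0.002]
contact_force: [0.3, 0.4, -1.4]
opening: 0.0195
grip_force: 35.0
```

>>> {"name": "send_rows", "arguments": {"rows": [[1.88, [0, 0, 0.7], 0], [1.88, [0, 0, 1.5], 0], [1.88, [0, 0, 2], 0], [1.88, [0, 0, 2], 0], [1.88, [0, 0, 2], 0], [1.88, [0, 0, 1], 0], [1.88, [0, 0, 0.5], 0], [1.88, [0, 0, 0], 0]]}}

```text
t: 15.92
tool_pos: [0.5429, -0.286, 0.1354]
tool_rot: [3.126, -0.316, 0.0]
contact_force: [0.1, -1.0, -2.5]
opening: 0.0195
grip_force: 35.0
```

```bash
python3 -c "
from h import *
tilt()"
```

```text
t 15.975 floor slope deg -33.11951764644413 499 624 z@+.1 0.03421190126075578 force [-0.15855859 -0.4725529  -1.98316589] [ 0.08309552  0.10842648 -0.02325629] grip 35.02419412136078 [ 0.54309142 -0.28617447  0.13593092]
```

>>> {"name": "send_rows", "arguments": {"rows": [[1.9, [0, 0, 0.5], 0], [1.9, [0, 0, 0.4], 0], [1.9, [-0.61, 0, 0.71], 0], [1.9, [-0.61, 0, 0.71], 0], [1.9, [-0.61, 0, 0.72], 0], [1.9, [-0.5, 0, 0.79], 0], [1.9, [-0.5, 0, 0.79], 0], [1.9, [-0.51, 0, 0.79], 0]]}}

```text
t: 16.98
tool_pos: [0.5099, -0.2793, 0.0804]
tool_rot: [3.125, -0.316, 0.001]
contact_force: [-0.4, -1.7, 0.6]
opening: 0.0197
grip_force: 33.3
```

```bash
python3 -c "
from h import *
tilt()"
```

```text
t 17.025 floor slope deg -26.892537437017104 384 640 z@+.1 0.02462540422126641 force [ 0.36176286 -0.09650582 -0.07212476] [-0.38726604 -0.51915525 -0.14401092] grip 33.21877956390381 [ 0.50897484 -0.27868915  0.07900458]
```

>>> {"name": "send_rows", "arguments": {"rows": [[1.9, [-0.35, 0, 0.74], 0], [1.9, [-0.35, 0, 0.74], 0], [1.9, [-0.34, 0, 0.74], 0], [1.9, [-0.27, 0, 0.57], 0], [1.9, [-0.27, 0, 0.57], 0], [1.9, [-0.26, 0, 0.56], 0], [1.9, [-0.2, 0, 0.5], 0], [1.9, [-0.2, 0, 0.5], 0], [1.9, [-0.1, 0, 0.5], 0], [1.9, [0, 0, 0.3], 0]]}}

```text
t: 18.27
tool_pos: [0.4864, -0.2742, 0.0234]
tool_rot: [-3.125, 0.316, 0.003]
contact_force: [-1.9, -0.2, 2.9]
opening: 0.0195
grip_force: 32.7
```

```bash
python3 -c "
from h import *
f=tilt(); cv2.imwrite('pics/s4.png',f[100:400,100:450,::-1].repeat(2,0).repeat(2,1))"
```

```text
t 18.325 floor slope deg -5.679865480456997 183 201 z@+.1 0.03132849898464621 force [-2.5128323   0.90164733  2.17615678] [-0.07316681 -0.0586934  -0.04396017] grip 32.7494090795517 [ 0.4863525  -0.27419629  0.02305179]
```

View pics/s4.png

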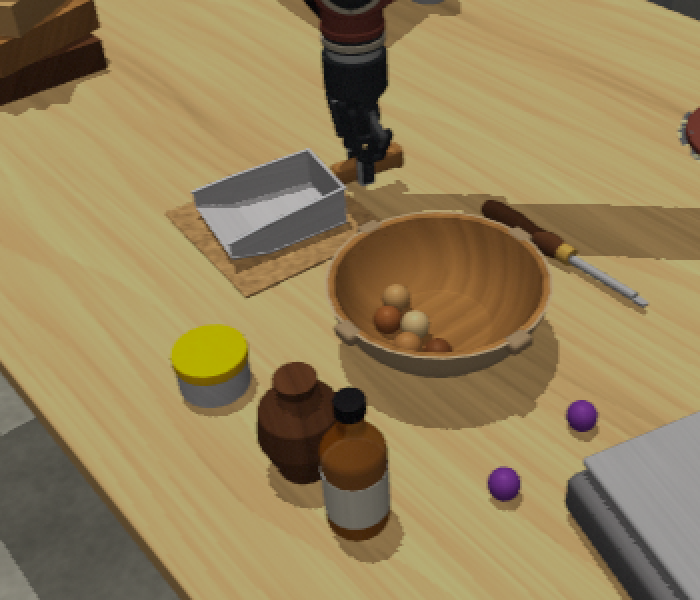

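The scoop is nearly flat on the mat around (270,205) in the crop, and the five balls are in the bowl. I'll press down a few more millimetres.

>>> {"name": "send_rows", "arguments": {"rows": [[1.9, [0, 0, 0.15], 0], [1.9, [0, 0, 0.15], 0], [1.9, [0, 0, 0.1], 0], [1.9, [0, 0, 0], 0], [1.9, [0, 0, 0], 0]]}}

```text
t: 18.95
tool_pos: [0.4866, -0.2745, 0.022]
tool_rot: [-3.125, 0.315, 0.004]
contact_force: [-10.1, 4.4, 15.7]
opening: 0.0195
grip_force: 34.8
```

```bash
cat > m.py <<'E'
from h import *
f,P,ok=cloud("top"); o=ctrl.get_obs(); F=f.astype(int)
th=2*np.arctan2(o["tool_rot"][1],o["tool_rot"][0]); d=np.array([np.cos(th),np.sin(th)]); c0=np.array([.6017,-.2974])
a=(P[...,:2]-c0)@d; b=(P[...,:2]-c0)@[-d[1],d[0]]; grey=ok&(F.max(-1)-F.min(-1)<35)&(abs(a)<.15)&(abs(b)<.09)&(P[...,2]<.07)
k=grey&(abs(b)<.035)&(a>-.05)&(a<.03)&(P[...,2]<.04)
A=np.c_[a[k],b[k],np.ones(k.sum())]; print(k.sum(),"plane slopes deg",np.degrees(np.linalg.lstsq(A,P[...,2][k],rcond=None)[0][:2]),"z",np.median(P[...,2][k]))
print("a range",np.percentile(a[grey],[.5,99.5]),"b range",np.percentile(b[grey],[.5,99.5]),"(centred: -.07..+.082)",o["contact_force"],o["tool_pos"])
E
python3 m.py
```

```text
559 plane slopes deg [0.6692354  0.17175797] z 0.008772611053886825
a range [-0.07308204  0.07968862] b range [-0.05825178  0.05898275] (centred: -.07..+.082) [-10.99106133   4.06219051  15.68720409] [ 0.48657726 -0.27449549  0.02202062]
```

Flat and centred. I'll relieve the pressure, open the fingers and withdraw.

>>> {"name": "send_rows", "arguments": {"rows": [[1.9, [0, 0, -0.15], 0], [1.9, [0, 0, 0], 0], [1.95, [0, 0, 0], 0], [2.0, [0, 0, 0], 0], [2.1, [0, 0, 0], 0], [2.5, [0, 0, 0], 0], [4, [0, 0, 0], 0], [8, [0, 0, 0], 0], [8, [0, 0, 0], 0], [8, [0, 0, 0], 0]]}}

```text
t: 20.25
tool_pos: [0.4871, -0.2745, 0.0215]
tool_rot: [3.126, -0.316, 0.0]
contact_force: [0.8, -0.0, -0.7]
opening: 0.0799
grip_force: 0.0
```

>>> {"name": "send_rows", "arguments": {"rows": [[8, [0, 0, 0], 0], [8, [0, 0, 0], 0], [8, [0, 0, -0.5], 0], [8, [0, 0, -1.5], 0], [8, [0, 0, -3], 0], [8, [0, 0, -4], 0], [8, [0, 0, -4], 0], [8, [0, 0, -3], 0], [8, [0, 0, 0], 0], [8, [0, 0, 0], 0]]}}

```text
t: 21.5
tool_pos: [0.4867, -0.2742, 0.181]
tool_rot: [-3.125, 0.316, 0.001]
contact_force: [-0.4, 0.1, -0.3]
opening: 0.0798
grip_force: 0.0
```

```bash
python3 m.py; python3 -c "
from h import *
im=ctrl.get_image('scene')['frame']; cv2.imwrite('pics/end.png',im[:,:,::-1]); print(ctrl.get_obs()['t'])"
```

```text
834 plane slopes deg [-0.27268716  0.00255465] z 0.008239766647743951
a range [-0.07058769  0.07980206] b range [-0.05747279  0.05904219] (centred: -.07..+.082) [-0.09510023  0.70404629 -0.632239  ] [ 0.48632849 -0.27395088  0.18005334]
21.6
```

View pics/end.png

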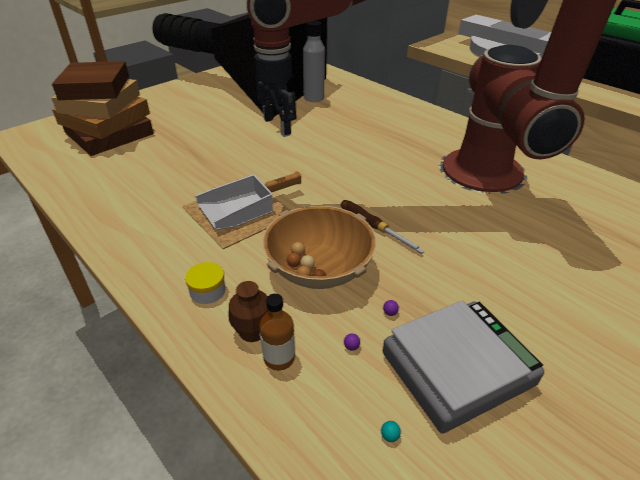

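The scoop stands flat and released on the mat at (236,205), and the five balls are in the bowl at (305,263). The tin, bottle, vase and gouge look undisturbed.

```bash
python3 -c "
from station import ctrl
print(ctrl.finish_job())"
```

```text
the job is handed in; nothing more can be done
None
```

The job is handed in: all five balls are in the bowl, the scoop stands level and released in the middle of the mat, and nothing else appears to have been moved; the hand-in returned no verdict.

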